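# Put away the mixed bottles, jars and stopper after a practical

### The arm

A 6-joint arm with a two-finger parallel gripper is mounted at the origin on the work surface. World frame = base frame: x ahead of the robot, y to its left, z up, the work surface at z = 0. Lengths are in m, angles in rad, forces in N, time in s.
With the tool pointing down it reaches from about 0.275 to 0.75 m from the base axis. Payload 10.2 kg.
Tool frame: the origin (TCP) lies midway between the tips of the shut fingers; the grasp point (between the pads) lies 19 mm behind it (env.hold_point_z is the distance from the TCP to the grasp point, in m); x points along the fingers, z is the direction in which the jaws open and shut, and the axes are right-handed (so a half turn about x gives the same grasp; the last joint's range is limited). The gripper opens to 85 mm and grips with 20 to 120 N. Pads are 22 mm wide; open, the fingers measure 114 mm over their backs; the gripper's body (76 mm by 85 mm) begins 54 mm behind the grasp point. The pads swing forward as they close: fully open they stand 13 mm farther back than shut.
Start: joints at [1.021, 0.313, 1.498, -0, 1.331, -0.223], TCP at [0.169, 0.497, 0.231] pointing down, gripper open.
Joint ranges: [-2.94, 2.94], [-0.97, 2.17], [0.19, 2.56], [-1.23, 4.37], [0.02, 3.11], [-2.88, 2.88]. Speed limits (rad/s): [2.39, 2.39, 3.01, 3.14, 3.14, 3.14].

### API

Orientations are given as a unit quaternion [x, y, z, w].
In Python, from bench import env, kinematics, monitor, eyes, job gives the robot as it stands. The module is installed in compiled form; this text tells all that it offers. Calls block until the motion is done:
- env.reach(position, orientation): joint-space move of the TCP to a pose.
- env.movel(position, velocity=0.15, frame=None, guard=None): straight line of the TCP; frame=None keeps the orientation; velocity is the mean speed in m/s. With guard (N) it stops when the force on the tool has changed by that much, and returns True; else False.
- env.set_joints(angles): joint-space move.
- env.release() and env.close_gripper(effort=None): open the fingers fully, or close them until they stop; effort is the grip in N (None keeps the last).
- env.hold(seconds).
- kinematics.ik(position, orientation): joint angles nearest the present ones, or None.
- monitor.sense(): the state.
- eyes.grab_frame(name): name is "side" or "top"; returns a dict with "frame" (420x560x3 uint8, red, green, blue), "mtx" (3x3 intrinsics, pixels), "view" (4x4, takes a point from world to camera coordinates). Camera axes: x right, y down, z forward; pixel columns grow to the right and rows downward; lengths in m; the calibration is good to about 2 mm. A picture is of the moment at which its call begins. There is no depth.
A pose or a line that the arm cannot do raises env.MotionError and nothing moves.
- job.hand_in(): hands the job in, once; it reports no verdict.
The state is a dict: "clock": time; "joints": joint angles; "qvel": joint speeds; "joint_efforts": joint torques, N m; "position": TCP position; "ee_rot": TCP orientation; "contact_force": force on the tool from outside, world axes, zero at the start; "ft_torque": the same for the moment, N m; "finger_gap": opening from 0.0 (shut) to 1.0 (fully open).
Only numpy, scipy, OpenCV 4.12 (cv2) and the standard library are available. Lean on these libraries where they do the work, as an engineer would, in place of code of your own. Each camera call takes 0.05 s, during which the arm holds its last target.

### The job

Clear the mixed handful off the lab bench: stand the two slim narrow-capped bottles in the wooden rack, one to a bay, stand the two squat wide-lidded jars side by side in the white enamel tray, and put the rubber stopper into the empty compartment of the grey stopper box. Keep the bottles and jars upright and set them down gently, never dropping them, and leave the conical flask and the white porcelain crucible where they stand.

Things in the scene. Friction and masses are not known exactly. Their poses are not given: they have to be found in the camera images.
- bottle_a: slim amber glass bottle with a white paper band and a narrow black screw cap: straight body 34 mm in diameter up to 52 mm high, sloping shoulder to 61 mm, cap 22 mm in diameter from 61 to 76 mm (the top); about 75 g. Stands upright on the bench. Origin: centre of the underside; z up through the cap. The same as bottle_b; either may take any bay.
- bottle_b: second slim amber bottle, the same in every way as bottle_a
- jar_a: squat amber glass jar with a white paper band and a black lid as wide as the jar: body 44 mm in diameter up to 38 mm, lid 46 mm in diameter from 38 to 56 mm (the top); about 110 g. Stands upright on the bench. Origin: centre of the underside; z up through the lid. The same as jar_b.
- jar_b: second squat jar, the same in every way as jar_a
- stopper: loose reddish-brown solid rubber stopper standing on the bench, tapered: 26 mm in diameter at the foot, 32 mm at the top, 26 mm high; about 25 g. Origin: centre of the narrow underside; z up. It may lie any way up in its compartment.
- bottle_rack: fixed low wooden rack, outside 64 mm (its x) by 182 mm (its y) by 22 mm high, walls 5 mm, floor 5 mm thick, with a row of three equal square bays, each about 54 mm by 54 mm inside. Bay centres lie at y = -59, 0 and +59 mm, x = 0. Any two of the bays are used. Origin: centre of the underside; z up.
- enamel_tray: fixed shallow white enamel tray, one open space without dividers, walls outside 104 mm (its x) by 172 mm (its y), 3 mm thick, with a thin rolled rim 21 mm high, floor 3 mm thick. The two jars fit side by side along its y. Origin: centre of the underside; z up.
- stopper_box: fixed grey plastic box, outside 100 mm (its x) by 172 mm (its y) by 32 mm high, walls 4 mm, floor 4 mm thick, with one divider across the middle (y = 0) that makes two compartments, each about 92 mm (x) by 80 mm (y) inside. The compartment on its -y side already holds three larger stoppers 30 mm high that stay there; the one on its +y side, centred at x = 0, y = +42 mm, is empty. Origin: centre of the underside; z up.
- flask: bystander: clear conical glass flask, 64 mm in diameter at the foot, narrow neck, 101 mm high, loose. Origin: centre of the underside.
- crucible: bystander: small open white porcelain crucible, 52 mm in diameter at the rim, 42 mm high, loose. Origin: centre of the underside.

How it is judged:
At the end, for the whole second after the job is handed in: Bottles stand upright (0.1 rad) on the rack floor, each in its own bay; jars stand upright (0.1 rad) on the tray floor inside its rim; the stopper lies, any way up, at the bottom of the empty (+y) compartment of the stopper box; all at rest (under 20 mm/s) (x of bottle_a in the frame of bottle_rack between -0.013 and 0.013 m and y of bottle_a in the frame of bottle_rack between -0.072 and 0.072 m and z of bottle_a in the frame of bottle_rack between 0.001 and 0.01 m and angle between each of bottle_a, bottle_b, jar_a, jar_b's own z axis and vertical below 0.1 rad and linear speed of each of bottle_a, bottle_b, jar_a, jar_b, stopper below 0.02 m/s and x of bottle_b in the frame of bottle_rack between -0.013 and 0.013 m and y of bottle_b in the frame of bottle_rack between -0.072 and 0.072 m and z of bottle_b in the frame of bottle_rack between 0.001 and 0.01 m and x of jar_a in the frame of enamel_tray between -0.03 and 0.03 m and y of jar_a in the frame of enamel_tray between -0.064 and 0.064 m and z of jar_a in the frame of enamel_tray between 0 and 0.008 m and x of jar_b in the frame of enamel_tray between -0.03 and 0.03 m and y of jar_b in the frame of enamel_tray between -0.064 and 0.064 m and z of jar_b in the frame of enamel_tray between 0 and 0.008 m and x of stopper in the frame of stopper_box between -0.048 and 0.048 m and y of stopper in the frame of stopper_box between 0.001 and 0.085 m and z of stopper in the frame of stopper_box between 0.001 and 0.034 m); the robot touches nothing.
It fails at once if a bottle or jar is tipped over (leans more than 45 degrees) (angle between any of bottle_a, bottle_b, jar_a, jar_b's own z axis and vertical above 0.79 rad).
It fails at once if a bottle or jar is dropped or banged down (faster than 0.7 m/s less than 30 mm above the bench) ((linear speed of bottle_a above 0.7 m/s and height (world z) of bottle_a below 0.03 m) or (linear speed of bottle_b above 0.7 m/s and height (world z) of bottle_b below 0.03 m) or (linear speed of jar_a above 0.7 m/s and height (world z) of jar_a below 0.03 m) or (linear speed of jar_b above 0.7 m/s and height (world z) of jar_b below 0.03 m)).
It fails at once if the conical flask or the crucible is displaced by more than 30 mm or knocked over (distance of any of flask, crucible from where it was at the start of the episode above 0.03 m or angle between any of flask, crucible's own z axis and vertical above 0.4 rad).
It also fails if it takes over 125 s, if anything falls off the work surface, if the arm or the gripper's body presses on something with over 40 N, if the wrist force passes 120 N, or if a joint passes its speed limit or range.

## Working session

There is one attempt and no reset: what is moved stays moved. The work goes in short steps, each a Python script; the robot and the scene stay as the last script left them, time stands still between calls to the robot, and variables do not carry over. Pictures are saved under pics/ and viewed, and the job is handed in when it is done.

```bash
mkdir -p pics; ls
python3 - <<'E'
from bench import env,eyes,monitor
import cv2,numpy as np
for n in("top","side"):
    f=eyes.grab_frame(n); cv2.imwrite(f"pics/{n}0.png",f["frame"][:,:,::-1]); print(f["mtx"],f["view"])
print(monitor.sense(),env.hold_point_z)
E
```

```text
pics
[[389.39894852   0.         283.37864617]
 [  0.         389.39894852 204.90346822]
 [  0.           0.           1.        ]] [[-0.04788707 -0.99885142  0.00163451  0.02469236]
 [-0.97893995  0.04660723 -0.19875697  0.55675773]
 [ 0.1984525  -0.01111797 -0.98004745  0.86694827]
 [ 0.          0.          0.          1.        ]]
[[388.64110569   0.         279.30233758]
 [  0.         388.64110569 201.75998519]
 [  0.           0.           1.        ]] [[ 0.79156549 -0.61108124  0.0019448  -0.44240074]
 [-0.34476947 -0.44922104 -0.82421749  0.23910104]
 [ 0.50453749  0.65175162 -0.56627003  0.49154175]
 [ 0.          0.          0.          1.        ]]
{'clock': 0.1, 'joints': array([ 1.02064010e+00,  3.13376195e-01,  1.49833133e+00,  1.75435072e-05,
        1.33101552e+00, -2.23407122e-01]), 'qvel': array([ 0.00071885, -0.00012576, -0.0035384 , -0.00019112,  0.00178931,
       -0.00094369]), 'joint_efforts': array([ 2.97994229e-03, -4.12900436e+01, -2.60140836e+01, -1.40398720e-04,
        3.07035181e-03, -5.87080217e-05]), 'position': array([0.16839889, 0.49702494, 0.23081265]), 'ee_rot': array([-0.41216595,  0.57503782,  0.41186681,  0.5742965 ]), 'contact_force': array([-0.01701266,  0.16381663, -1.11953253]), 'ft_torque': array([ 0.04330501,  0.01107695, -0.02368227]), 'finger_gap': 1.0020121818212842} 0.0187
```

View pics/top0.png

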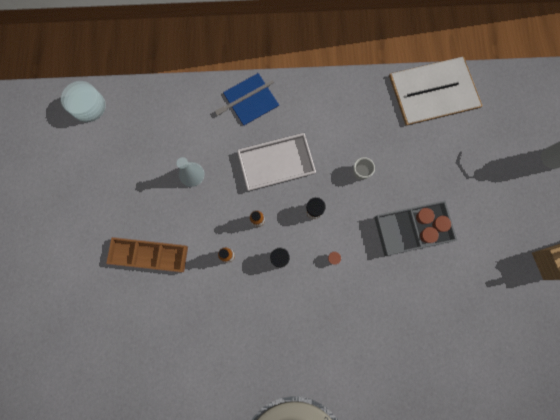

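View pics/side0.png

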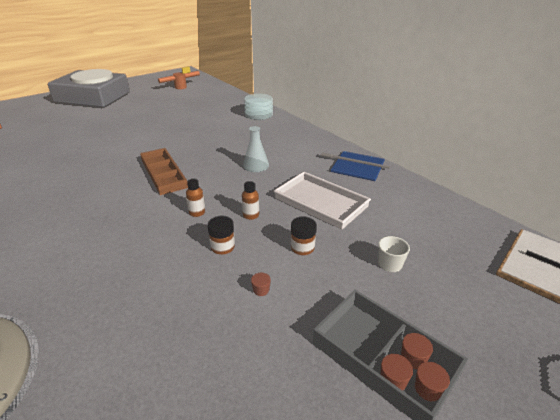

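```bash
cat > h.py <<'E'
import numpy as np,cv2
from bench import env,kinematics,monitor,eyes,job
def proj(f,P):
    P=np.atleast_2d(P); c=(f["view"][:3,:3]@P.T).T+f["view"][:3,3]
    p=(f["mtx"]@c.T).T; return p[:,:2]/p[:,2:]
def back(f,uv,z):
    R=f["view"][:3,:3];t=f["view"][:3,3];o=-R.T@t
    d=R.T@np.linalg.inv(f["mtx"])@np.array([uv[0],uv[1],1.]); return o+d*(z-o[2])/d[2]
def crop(f,x0,y0,x1,y1,k,name):
    im=cv2.resize(f["frame"][y0:y1,x0:x1,::-1],None,fx=k,fy=k,interpolation=cv2.INTER_CUBIC)
    cv2.imwrite("pics/"+name,im)
E
python3 - <<'E'
from h import *
f=eyes.grab_frame("top"); print(proj(f,[[0,0,0],[.5,0,0],[.5,.2,0]]))
crop(f,100,130,300,280,4,"t1.png");crop(f,260,130,460,280,4,"t2.png")
E
```

```text
[[294.46947789 454.97706883]
 [283.68044397 232.02256582]
 [202.98166011 235.85062721]]
```

View pics/t1.png

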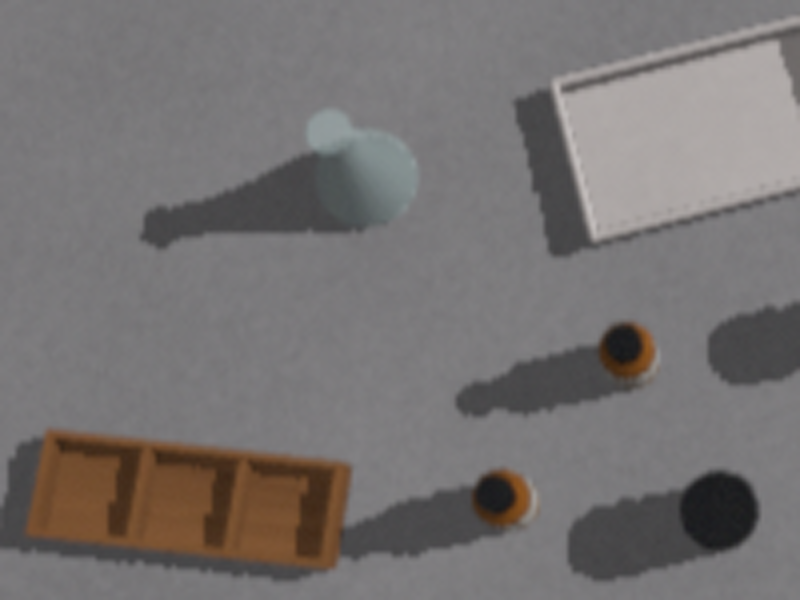

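View pics/t2.png

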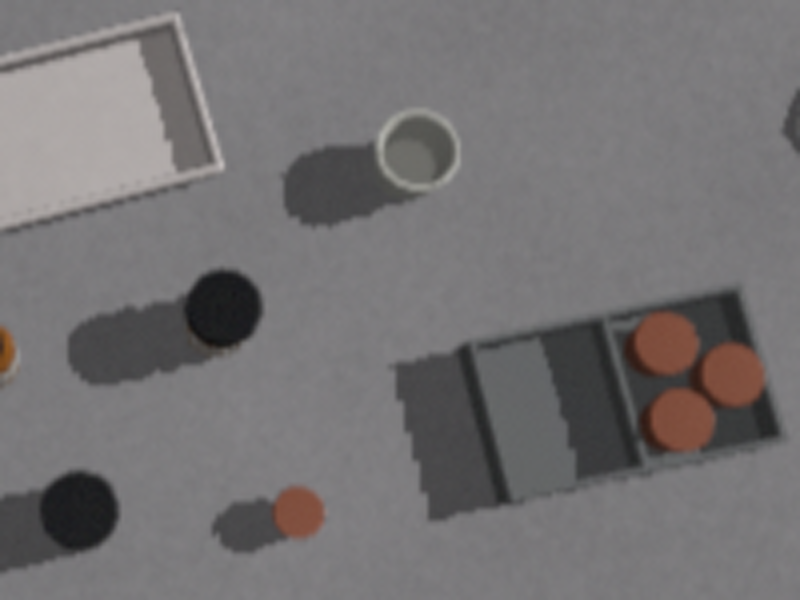

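Run:
```python
from h import *
f=eyes.grab_frame("top"); g=eyes.grab_frame("side")
def px(c,u,v): return ((u+.5)/4-.5+(100 if c==1 else 260),(v+.5)/4-.5+130)
pts=dict(b1=(1,625,345,.076),b2=(1,494,494,.076),j1=(2,79,510,.056),j2=(2,224,309,.056),st=(2,299,513,.026),cruc=(2,419,150,.042),fl=(1,328,132,.101),flfoot=(1,367,178,.003))
for k,(c,u,v,z) in pts.items():
    P=back(f,px(c,u,v),z); print(k,P.round(4),np.hypot(*P[:2]).round(3),'side px',proj(g,P).round(0)[0])
rect=dict(rack=(.022,[(1,50,432),(1,350,465),(1,335,568),(1,28,535)]),tray=(.021,[(1,553,83),(2,178,15),(2,222,165),(1,595,242)]),box=(.032,[(2,470,345),(2,740,290),(2,780,437),(2,505,502)]))
for k,(z,q) in rect.items():
    C=np.array([back(f,px(*a),z) for a in q]); L=[np.linalg.norm(C[i]-C[(i+1)%4]).round(4) for i in range(4)]
    m=C.mean(0); y=(C[0]+C[3]-C[1]-C[2])/2; y/=np.linalg.norm(y)
    print(k,m.round(4),L,'ydir',y[:2].round(4),'ang of y',np.degrees(np.arctan2(y[1],y[0])).round(1))
print(proj(f,[.168,.497,.231]))
```

```text
b1 [0.5305 0.0628 0.076 ] 0.534 side px [248. 184.]
b2 [0.4486 0.1397 0.076 ] 0.47 side px [192. 181.]
j1 [0.4349 0.0132 0.056 ] 0.435 side px [219. 223.]
j2 [ 0.5489 -0.0779  0.056 ] 0.554 side px [302. 224.]
st [ 0.4289 -0.1175  0.026 ] 0.445 side px [260. 279.]
cruc [ 0.6452 -0.2052  0.042 ] 0.677 side px [394. 246.]
fl [0.6585 0.2277 0.101 ] 0.697 side px [254. 128.]
flfoot [0.6591 0.2278 0.003 ] 0.697 side px [255. 165.]
rack [0.4585 0.3292 0.022 ] [np.float64(0.1832), np.float64(0.0614), np.float64(0.1849), np.float64(0.0621)] ydir [0.1542 0.988 ] ang of y 81.1
tray [0.678  0.0096 0.021 ] [np.float64(0.1744), np.float64(0.103), np.float64(0.1736), np.float64(0.1073)] ydir [-0.2278  0.9737] ang of y 103.2
box [ 0.4909 -0.3173  0.032 ] [np.float64(0.1697), np.float64(0.0913), np.float64(0.171), np.float64(0.0958)] ydir [-0.1665  0.986 ] ang of y 99.6
[[  4.07371123 420.20450259]]
```

```bash
cat >> h.py <<'E'
from scipy.spatial.transform import Rotation as Ro
def quat(deg):
    out=[]
    for a in (deg,deg+180):
        z=np.array([np.cos(np.radians(a)),np.sin(np.radians(a)),0]);x=np.array([0,0,-1.]);y=np.cross(z,x)
        out.append(Ro.from_matrix(np.column_stack([x,y,z])).as_quat())
    return out
def best(p,deg):
    j0=monitor.sense()["joints"]; c=[]
    for q in quat(deg):
        j=kinematics.ik(p,q)
        if j is not None: c.append((abs(np.asarray(j)-j0).max(),q))
    return min(c,key=lambda t:t[0])[1]
def st(m=""):
    s=monitor.sense(); print(m,round(s["clock"],2),s["position"].round(4),"gap",round(s["finger_gap"],3),"F",s["contact_force"].round(1))
    return s
def pick(xy,deg,zt,effort,up=.15):
    p=[*xy,up]; q=best(p,deg); env.reach(p,q); st("above")
    hit=env.movel([*xy,zt],velocity=.12,guard=15); st(f"down hit={hit}")
    if hit: return False
    env.close_gripper(effort); st("closed")
    env.movel([*xy,up],velocity=.12); st("lifted"); return True
def place(xy,zt,up=.15,v=.15):
    env.movel([*xy,up],velocity=v); st("over")
    env.movel([*xy,zt+.012],velocity=.12)
    hit=env.movel([*xy,zt-.004],velocity=.03,guard=5); st(f"set hit={hit}")
def shot(t):
    f=eyes.grab_frame("top");g=eyes.grab_frame("side")
    im=np.hstack([f["frame"][80:300,80:480],g["frame"][90:420,100:500][:220*1]])
    cv2.imwrite(f"pics/{t}t.png",cv2.resize(f["frame"][80:300,80:480,::-1],None,fx=2,fy=2)); cv2.imwrite(f"pics/{t}s.png",cv2.resize(g["frame"][80:380,100:480,::-1],None,fx=2,fy=2))
E
python3 - <<'E'
from h import *
print(pick((.4486,.1397),-8.9,.020,30)); shot("p1")
E
```

```text
above 1.94 [0.4485 0.1404 0.1502] gap 1.002 F [-0.  -0.3 -0.4]
down hit=False 3.17 [0.449  0.1398 0.0205] gap 1.001 F [-0.  -0.5  0.3]
closed 3.71 [0.4487 0.1397 0.0203] gap 0.389 F [-2.1 -0.   5.3]
lifted 4.94 [0.4482 0.1397 0.1494] gap 0.391 F [ 0.2  0.1 -0.7]
True
```

View pics/p1s.png

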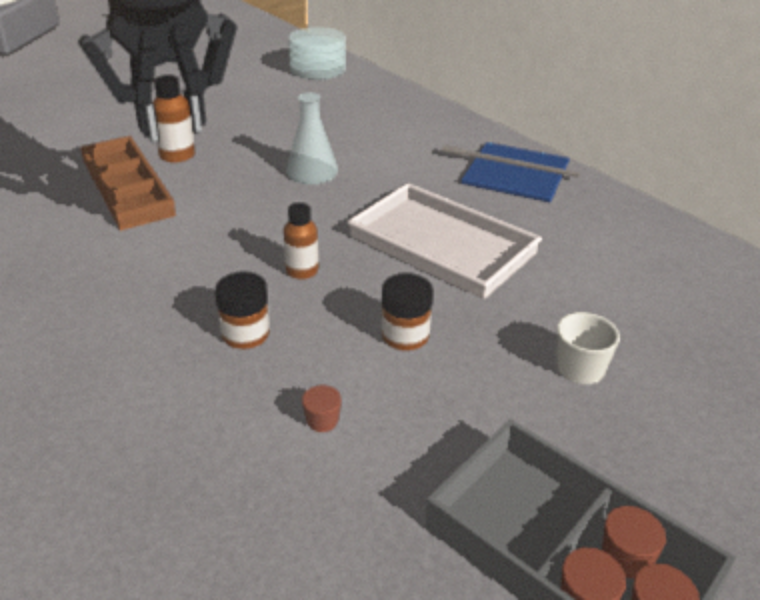

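The side view shows the bottle held upright between the pads at about (175,125), with the other items untouched. Next I place it in the -y bay.

Run:
```python
from h import *
place((.4494,.2709),.025)
f=eyes.grab_frame("side"); crop(f,100,80,300,230,4,"p2s.png")
```

```text
over 6.07 [0.4494 0.2703 0.1499] gap 0.386 F [ 0.5 -0.6 -0.5]
set hit=True 7.59 [0.4496 0.271  0.0251] gap 0.388 F [-0.   1.4  1.7]
```

View pics/p2s.png

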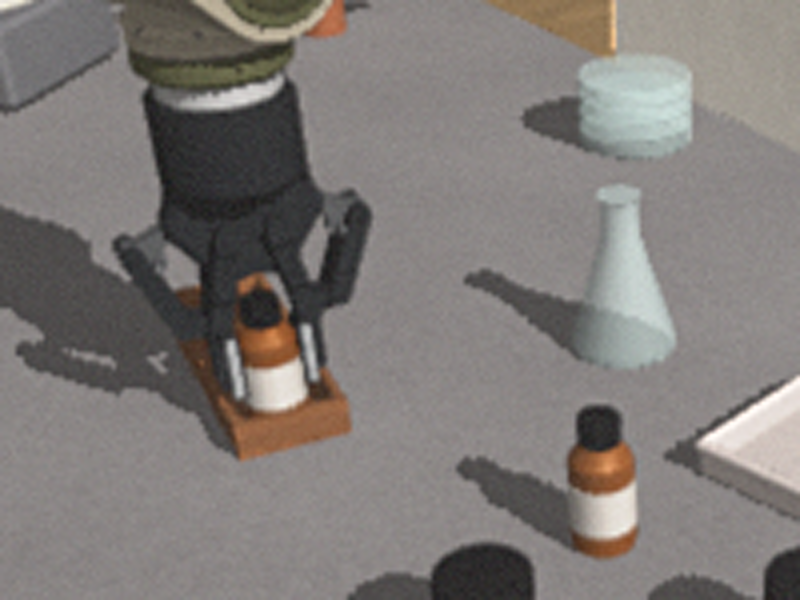

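The bottle sits in the near bay at about (275,370), and contact came at the expected 25 mm. I release it and fetch the second bottle.

Run:
```python
from h import *
env.release(); st("rel"); s=monitor.sense()["position"]; env.movel([s[0],s[1],.17],velocity=.15)
if pick((.5305,.0628),-8.9,.020,30,up=.16): 
    place((.4677,.3875),.025,up=.16,v=.2)
f=eyes.grab_frame("side"); crop(f,100,80,300,230,4,"p3s.png")
f=eyes.grab_frame("top"); crop(f,100,130,300,280,4,"p3t.png")
```

```text
rel 8.2 [0.4492 0.2708 0.0251] gap 1.004 F [ 0.9 -0.  -0.3]
above 10.21 [0.5302 0.0638 0.1598] gap 0.997 F [ 0.3 -0.7 -0.5]
down hit=False 11.53 [0.5309 0.0628 0.0206] gap 0.999 F [0.3 0.4 0.7]
closed 12.06 [0.5307 0.0628 0.0204] gap 0.386 F [-2.1 -0.4  4.2]
lifted 13.38 [0.5302 0.0628 0.1593] gap 0.387 F [ 0.1  0.  -1.9]
over 15.18 [0.468  0.3868 0.1601] gap 0.391 F [ 0.4 -0.1 -1.8]
set hit=True 16.78 [0.4678 0.3876 0.0252] gap 0.387 F [-0.3 -0.1  3.3]
```

View pics/p3s.png

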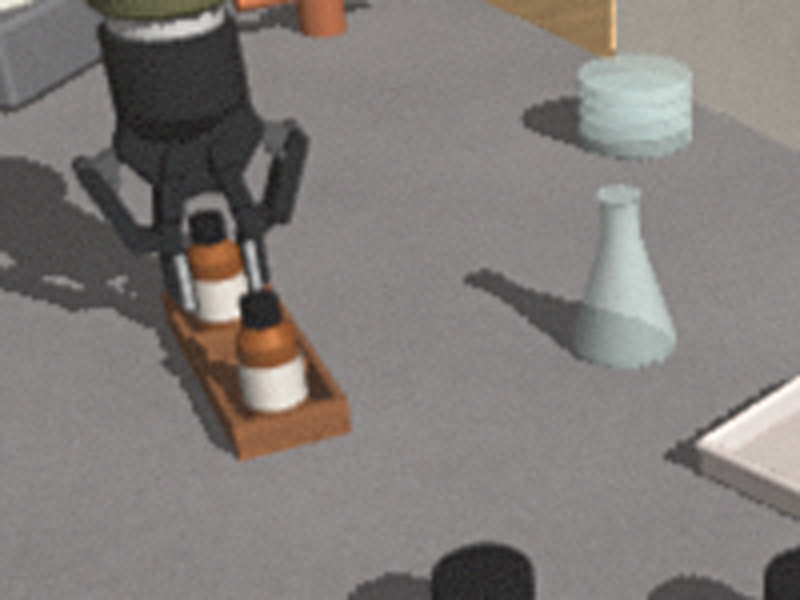

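View pics/p3t.png

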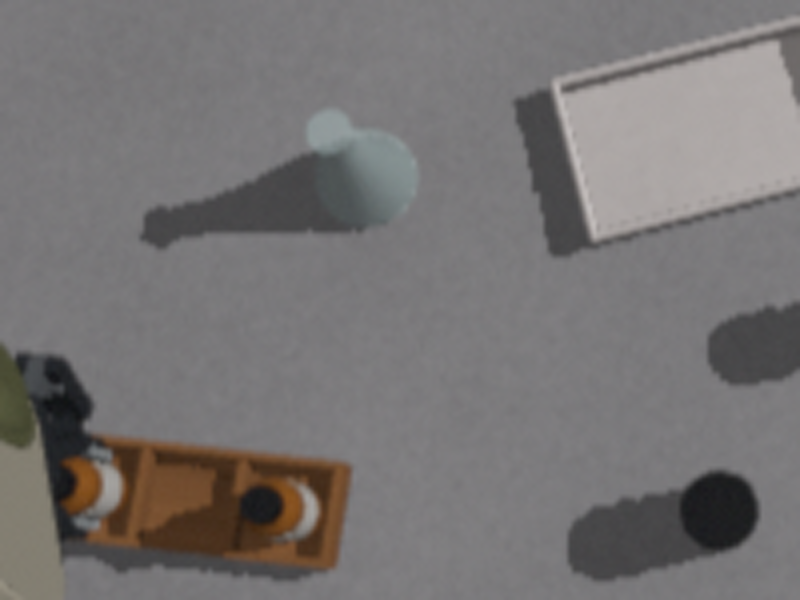

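Both bottles stand in the two end bays: caps at about (262,310) and (208,228) in the side crop. Jars next.

Run:
```python
from h import *
env.release(); st("rel"); s=monitor.sense()["position"]; env.movel([s[0],s[1],.17],velocity=.15)
if pick((.5489,-.0779),13.2,.022,40,up=.15): 
    place((.6867,-.0274),.025,up=.15)
f=eyes.grab_frame("side"); crop(f,210,130,410,280,4,"p4s.png")
```

```text
rel 17.44 [0.4674 0.3873 0.0249] gap 0.999 F [ 1.1  0.5 -0.4]
above 20.28 [ 0.549  -0.0772  0.15  ] gap 1.001 F [ 0.5  0.5 -0.2]
down hit=False 21.5 [ 0.5493 -0.078   0.0227] gap 1.0 F [-0.1  0.5 -0.7]
closed 21.96 [ 0.5492 -0.078   0.0225] gap 0.523 F [-1.4 -0.2  5.6]
lifted 23.18 [ 0.5485 -0.0778  0.1492] gap 0.528 F [-0.3  0.8 -0.4]
over 24.3 [ 0.6863 -0.0276  0.1499] gap 0.526 F [ 0.3 -0.2 -0.7]
set hit=True 25.82 [ 0.6872 -0.0273  0.0254] gap 0.529 F [2.3 0.5 3.2]
```

View pics/p4s.png

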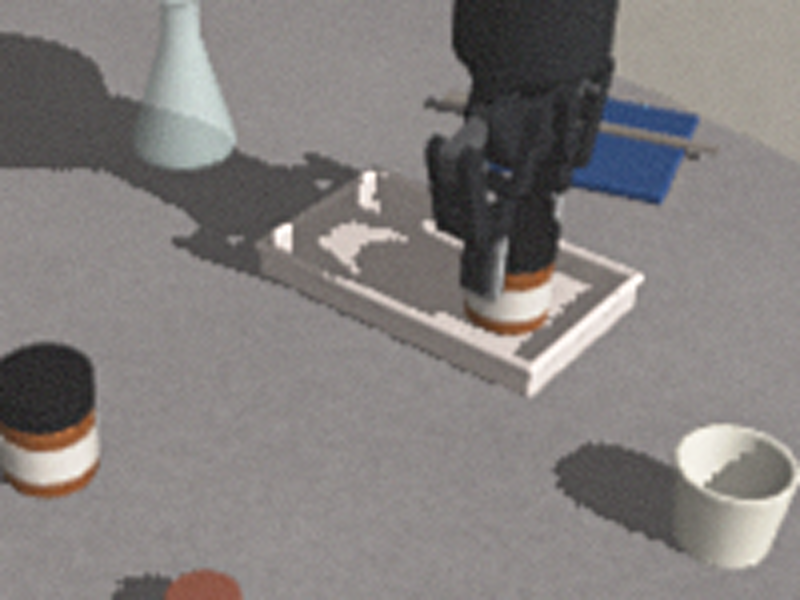

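The first jar is on the tray floor at about (510,300), and the rim is clear of the fingers. Second jar next.

Run:
```python
from h import *
env.release(); st("rel"); s=monitor.sense()["position"]; env.movel([s[0],s[1],.15],velocity=.15)
if pick((.4349,.0132),13.2,.022,40,up=.15): 
    place((.6693,.0466),.025,up=.15,v=.2)
f=eyes.grab_frame("side"); crop(f,210,130,410,280,4,"p5s.png")
```

```text
rel 26.36 [ 0.6864 -0.0273  0.0248] gap 0.996 F [-0.8  0.9 -0.9]
above 28.34 [0.436  0.0129 0.1502] gap 1.003 F [ 0.2 -0.4 -0.4]
down hit=False 29.56 [0.4353 0.0131 0.0225] gap 0.998 F [ 0.3 -1.2 -0.2]
closed 30.01 [0.4351 0.0131 0.0224] gap 0.525 F [-1.4 -0.2  4.9]
lifted 31.23 [0.4345 0.0133 0.1494] gap 0.523 F [-0.  -0.3 -0.5]
over 32.56 [0.6689 0.0466 0.1499] gap 0.526 F [-0.3  0.2 -1.4]
set hit=True 34.08 [0.6698 0.0467 0.0252] gap 0.527 F [1.5 1.5 2.9]
```

View pics/p5s.png

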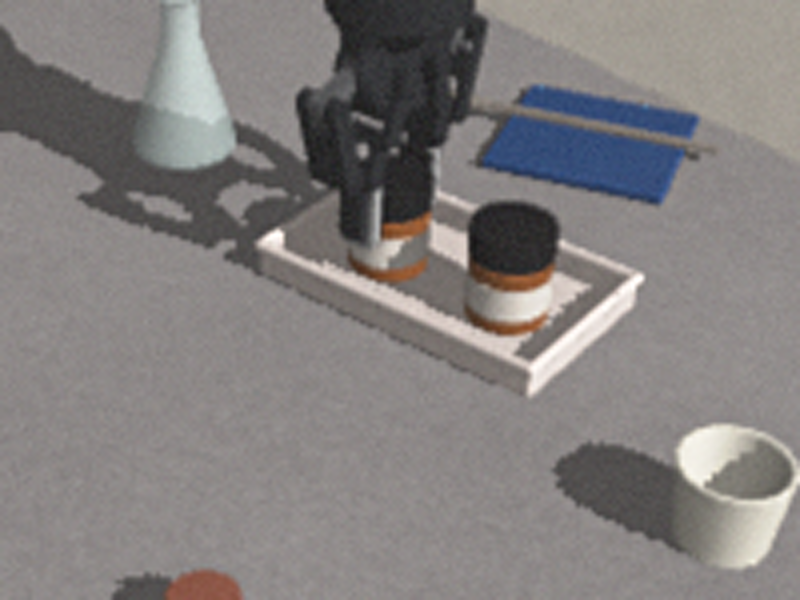

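Both jars stand upright in the tray, lids at about (410,190) and (512,235). The stopper is last.

Run:
```python
from h import *
env.release(); st("rel"); s=monitor.sense()["position"]; env.movel([s[0],s[1],.15],velocity=.15)
print(pick((.4289,-.1175),9.6,.004,25,up=.14))
f=eyes.grab_frame("side"); crop(f,180,150,380,300,4,"p6s.png")
```

```text
rel 34.62 [0.669  0.0466 0.0248] gap 0.998 F [ 0.2 -0.4  0.2]
above 36.72 [ 0.4297 -0.1175  0.1401] gap 0.998 F [ 0.  -0.1 -0.1]
down hit=False 38.0 [ 0.4293 -0.1176  0.0045] gap 1.002 F [ 0.6 -0.5  0.6]
closed 38.56 [ 0.429  -0.1176  0.0043] gap 0.345 F [-2.2  0.5  5.6]
lifted 39.84 [ 0.4286 -0.1173  0.1394] gap 0.349 F [-1.  -0.5 -1.6]
True
```

View pics/p6s.png

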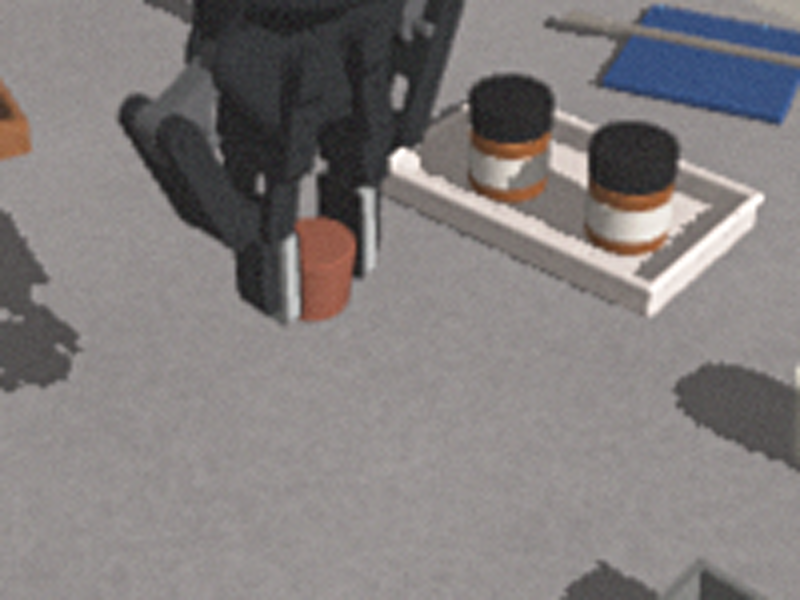

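The stopper is held firmly at about (325,270). I release it just above the box rim, because the opening fingers (114 mm over their backs) do not fit inside the compartment.

Run:
```python
from h import *
xy=(.4839,-.2759)
env.movel([*xy,.14],velocity=.15); env.movel([*xy,.050],velocity=.12)
print(env.movel([*xy,.031],velocity=.04,guard=8)); st("at"); env.hold(.2)
env.release(); st("rel"); env.movel([*xy,.2],velocity=.15)
env.reach([.35,.0,.28],best([.35,.0,.28],0)); env.hold(.5); st("away")
f=eyes.grab_frame("side"); crop(f,120,80,480,350,2,"p7s.png"); crop(f,300,270,480,405,4,"p7b.png")
f=eyes.grab_frame("top"); crop(f,90,120,470,280,2,"p7t.png")
```

```text
False
at 42.68 [ 0.4839 -0.2759  0.031 ] gap 0.344 F [ 0.6 -0.1  0.4]
rel 43.47 [ 0.4839 -0.2759  0.031 ] gap 0.998 F [-0.2 -0.5 -0.7]
away 46.45 [ 3.5e-01 -1.0e-04  2.8e-01] gap 0.999 F [-0.1  0.1 -0.5]
```

View pics/p7b.png

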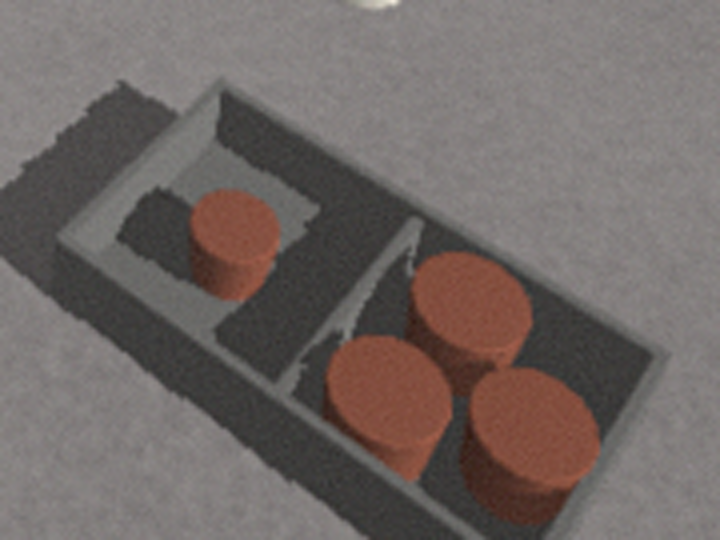

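View pics/p7s.png

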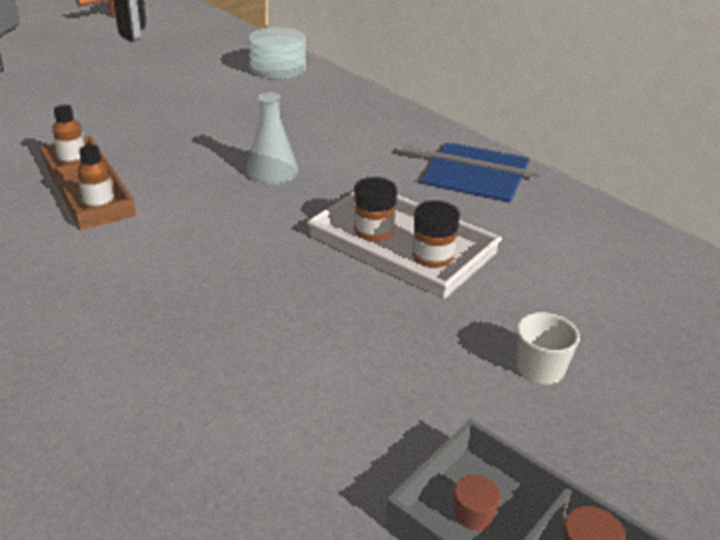

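View pics/p7t.png

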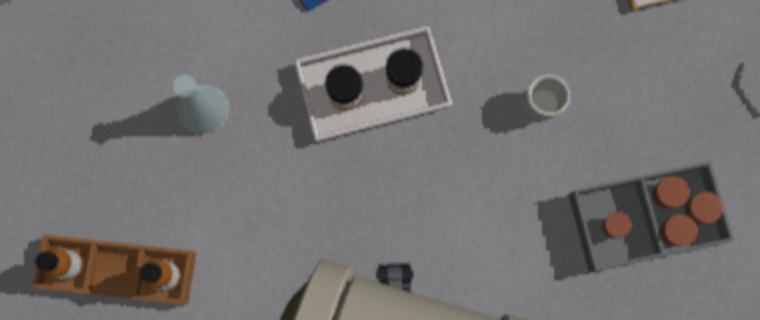

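Run:
```python
from h import *
f=eyes.grab_frame("top")
for n,u,v,z,c,a in [("b",48,261,.081,(.4585,.3292),81.1),("b",152,273,.081,(.4585,.3292),81.1),("j",344,84,.059,(.678,.0096),103.2),("j",404,69,.059,(.678,.0096),103.2),("s",618,225,.030,(.4909,-.3173),99.6)]:
    P=back(f,((u+.5)/2-.5+90,(v+.5)/2-.5+120),z)[:2]-c; a=np.radians(a); y=np.array([np.cos(a),np.sin(a)]); x=np.array([y[1],-y[0]]); print(n,(P@x).round(4),(P@y).round(4))
job.hand_in()
```

```text
b -0.0007 0.0558
b -0.0014 -0.0626
j -0.0041 0.0376
j -0.0058 -0.0374
s -0.0016 0.0421
the job is handed in; nothing more can be done
```

The job is done and handed in at about 47 s of the 125 s limit. `job.hand_in()` reports no verdict, so what follows rests on my own checks.

- **Bottles:** both stand in the two end bays of the rack. The final top image puts them about 1 mm off-centre in x, at y of about +56 and −63 mm.
- **Jars:** both stand side by side in the enamel tray, within about 6 mm of centre in x, at y of about ±37 mm.
- **Setting down:** I lowered each bottle and jar at 0.03 m/s until it touched. Contact came within 0.5 mm of the expected height each time, and none was dropped.
- **Stopper:** it stands in the empty +y compartment of the stopper box at about x −2, y +42 mm. I let it go about 25–30 mm above the floor, because the opening fingers would not have fitted inside the compartment.
- **Flask and crucible:** both stand where they were in the last pictures.
- **Robot:** the arm had backed away with the gripper open and empty.

These positions are good to about 2 mm and lie inside the allowed ranges. No check failed. The only disagreement was that some measured edges of the fixed pieces came out a few millimetres off their stated sizes, most on the stopper box (about 93 mm across instead of 100).

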